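# Set the jam jars out to cool

### The job

Set the jam jars out to cool: clear the funnel off the low white shelf and put it in the open basket, lay the bamboo plank in the shelf's recess so that it sits flat and fully down, and stand all the jam jars (gold lids) on the plank in one straight row along its middle, side by side with about a finger's width between neighbours. When the last jar is standing, wind the red timer clockwise as far as it will go, and let go. Set the jars down gently and leave everything else where it is.

Things in the scene. Friction and masses are not known exactly. Their poses are not given: they have to be found in the camera images.
- shelf: Low fixed white shelf, 140 (x) by 406 (y), top 60 mm above the counter; origin on the counter under its centre, x away from the robot, y along it. Recess in its top: 74 (x) by 356 (y), 16 deep, with a thumb notch in the middle of each long side, 40 mm wide along y, as deep as the recess and open to the shelf's edge: room for the fingers that hold the plank.
- recess (a point): Centre of the floor of the recess, 44 mm above the counter; same axes as the shelf.
- plank: Loose bamboo plank, 68 (x) by 350 (y) by 16 mm thick, 280 g, flat on the counter at the left; origin at the centre of its underside, y along its length. It drops into the recess, either way round, with 3 mm to spare on each side and is then flush with the shelf's top. Hold it across its width at the middle of its length, where the notches are.
- jar1: Jam jar 1: squat and round, 58 mm wide, 58 mm tall, gold lid (55 wide, top 13 mm), paper label, about 200 g, thick heavy base; origin at the centre of its underside, z up. Three to five of the five jars are there; None from the start means absent.
- jar2: Jam jar 2: squat and round, 58 mm wide, 58 mm tall, gold lid (55 wide, top 13 mm), paper label, about 200 g, thick heavy base; origin at the centre of its underside, z up. Three to five of the five jars are there; None from the start means absent.
- jar3: Jam jar 3: squat and round, 58 mm wide, 58 mm tall, gold lid (55 wide, top 13 mm), paper label, about 200 g, thick heavy base; origin at the centre of its underside, z up. Three to five of the five jars are there; None from the start means absent.
- jar4: Jam jar 4: squat and round, 58 mm wide, 58 mm tall, gold lid (55 wide, top 13 mm), paper label, about 200 g, thick heavy base; origin at the centre of its underside, z up. Three to five of the five jars are there; None from the start means absent.
- jar5: Jam jar 5: squat and round, 58 mm wide, 58 mm tall, gold lid (55 wide, top 13 mm), paper label, about 200 g, thick heavy base; origin at the centre of its underside, z up. Three to five of the five jars are there; None from the start means absent.
- funnel: Green plastic jam funnel, standing upside down across the recess: wide mouth (104 mm) down, spout up; 85 mm tall; above 44 mm the spout is 50 mm wide and can be gripped near its top. 70 g. Origin at the centre of the mouth's underside, z up.
- basket: Fixed open white woven basket, 220 (x) by 170 (y) by 70 mm tall, walls 6 mm, floor 6 mm; origin under its centre on the counter. In the basket means the funnel's origin within 75 mm in x and 55 mm in y of the basket's origin and below 62 mm.
- timer_base: Round red kitchen timer, 86 mm wide, stuck to the counter by its foot; white dial 36 mm above the counter. Origin under its centre.
- timer (a joint): Angle wound on the timer, rad: 0 run down, 4.2 fully wound at the stop. Grows as the knob turns clockwise seen from above. Resisted by friction and a spring (about 0.06 to 0.1 N m); the knob stays where it is let go.
- timer_grip (a point): Grip point of the timer's upright bar knob, on its axis, 56 mm above the counter. The bar is 52 mm long (x of this point), 14 mm thick (y) and spans 39 to 69 mm above the counter; grip it across its thickness. This point turns with the knob.
- mustard: Bystander: small blue can, 54 wide, 60 tall, starts among the jars. Leave it where it is.
- vinegar: Bystander: green bottle, 60 wide, 190 tall, at the left side. Leave it where it is.
- sugar: Bystander: cardboard packet with a blue band, 65 x 95 x 120 tall, behind the shelf. Leave it where it is.
- mug: Bystander: blue mug, 80 wide, 90 tall, at the left side. Leave it where it is.
- spoon: Bystander: wooden spoon, 220 long, lying flat (origin under its middle). Leave it where it is.
- beans: Bystander: can with an orange label, 74 wide, 105 tall, at the right side. Leave it where it is.
- honey: Bystander: amber jar with a white lid, 72 wide, 95 tall, away at the right side; not one of the jam jars. Leave it where it is.

How it is judged:
By the outcome, as a careful person would: the job done as asked, in the order asked, and still so for the second after the job is handed in, with the robot touching nothing.
Of jar1, jar2, jar3, jar4, jar5 only 3 to 5 are there at a start; the rules pass over those that are not, and their reading is None.
At some moment in a run one of jar1, jar2, jar3, jar4, jar5 may be knocked a few centimetres aside while the robot is not near it.
It also fails if it takes over 210 s, if anything falls off the work surface, if the arm or the gripper's body presses on something with over 40 N, if the wrist force passes 120 N, or if a joint passes its speed limit or range.

### The arm

A 6-joint arm with a two-finger parallel gripper is mounted at the origin on the work surface. World frame = base frame: x ahead of the robot, y to its left, z up, the work surface at z = 0. Lengths are in m, angles in rad, forces in N, time in s.
With the tool pointing down it reaches from about 0.3 to 0.75 m from the base axis. Payload 8.5 kg.
Tool frame: the origin (TCP) lies midway between the tips of the shut fingers; the grasp point (between the pads) lies 19 mm behind it; z points along the fingers, y is the line along which they close (so a half turn about z gives the same grasp; the last joint's range is limited). The gripper opens to 88 mm and grips with 3 to 60 N. Pads are 18 mm wide; open, the fingers measure 123 mm over their backs; the gripper's body (75 mm by 187 mm) begins 45 mm behind the grasp point.
Start: joints at [-1.371, 0.381, 1.297, -0, 1.464, -0.215], TCP at [0.222, -0.503, 0.239] pointing down, gripper open.
Joint ranges: [-3.11, 3.11], [-0.89, 2.33], [0.22, 2.48], [-1.42, 4.56], [0.17, 2.85], [-2.88, 2.88]. Speed limits (rad/s): [2.39, 2.39, 3.14, 3.14, 3.14, 3.14].

### API

Orientations are given as a 3x3 rotation matrix whose columns are the frame's x, y, z axes.
In Python, from bench import sensors, optics, job, regions_of, mark_of gives the robot as it stands.
- The arm moves only by the shell command python3 -m crank 'ROWS' [OPENING] [FORCE]. ROWS is text: rows parted by semicolons, each of 4 numbers parted by spaces: the shift along the tool's x, y, z in cm, then the turn about the tool's z in rad. A call has 1 to 8 rows; each row shifts and turns the commanded pose from where the row before left it, along the tool's axes as they then stand; what a row does not reach is not made up. A row lasts 1/10 s, in which the tool goes at most 50 mm and 8.59 degrees, less where a joint would pass 70% of its speed; a pose out of reach is approached as far as the arm can. A call is refused whole if a number of a shift passes 5 or a number of a turn 0.15, either way. A call with a gripper value outside its range is refused whole. OPENING is the finger opening in cm, from 0 to 8.81, set as the call begins (- or left out, the last holds). The fingers move at their own pace and stop on an object; FORCE is the grip in N (left out, the last holds). Time passes only in rows, so rows that do not move let the fingers close. It gives the time, the measured TCP pose, the force, the opening and the grip force at its end, in the units of the state.
- sensors.sense(): the state, without advancing time (a new reading comes with each control period).
- optics.capture(name): name is "scene" or "top"; returns (picture, depth): 420x560x3 uint8, red, green, blue; 420x560 float32, m along the optical axis (not along the pixel's ray), 0 where there is no reading.
- optics.get_calibration(name): a dict with "fovy" (degrees; the focal length in pixels is half the picture's height over the tangent of half this angle, whatever the lens; pixels are square), "cx", "cy" (the principal point, pixels), "R" (3x3) and "t" (3): a world point X has camera coordinates R X + t. Camera axes: x right, y down, z forward; pixel columns grow to the right and rows downward; lengths in m; the calibration is good to about 2 mm. A picture is of the moment at which its call begins. get_calibration takes no time and is no camera call.
- job.close_job(): hands the job in; it is judged then, once.
Trained networks look in the newest picture that a camera, given by its name, has taken for a name from the list of things; names that differ only in an ending like _2 or _b are one class to them, and where a whole thing is asked for, a point or a joint stands for the part that bears it (a point fixed in the world has none). Each returns a list of dicts, best first, with "p" (0 to 1); they miss things now and then, are a little off and sometimes report something else, mostly with a low value. They report only what shows in the picture. A call takes as long as a camera call.
- regions_of(target, camera): "pixels" (420x560 bool, what is visible of it) and "location" ([column, row] in pixels, amid what is visible of it).
- mark_of(target, camera): "location" ([column, row] in pixels: a listed point, or the origin of a listed thing).
The state is a dict: "time_s": time; "joint_positions": joint angles; "joint_vel": joint speeds; "effort": joint torques, N m; "tcp_pos": TCP position; "ee_rot": TCP orientation; "wrist_force": force on the tool from outside, world axes, zero at the start; "moment": the same for the moment, N m; "grip_width": finger opening in m; "gripper_force": force on a finger pad.
Only numpy, scipy, OpenCV 4.12 (cv2) and the standard library are available. Lean on these libraries where they do the work, as an engineer would, in place of code of your own. Each camera call takes 0.05 s, during which the arm holds its last target. There are 200 camera calls.

## Working session

There is one attempt and no reset: what is moved stays moved. The work goes in short steps, Python scripts to look and compute and a shell command to move; the robot and the scene stay as the last step left them, time stands still between calls to the robot, and variables do not carry over. Pictures are saved under pics/ and viewed, at most 14 in all, crops included, and the job is handed in when it is done.

```bash
ls; mkdir -p pics; cat > h.py <<'E'
import numpy as np, cv2
from bench import sensors, optics, job, regions_of, mark_of
def cal(n):
    c=optics.get_calibration(n); f=210/np.tan(np.radians(c["fovy"])/2)
    return f,c["cx"],c["cy"],np.array(c["R"]),np.array(c["t"])
def at_z(n,px,z):
    f,cx,cy,R,t=cal(n); d=R.T@np.array([(px[0]-cx)/f,(px[1]-cy)/f,1]); o=-R.T@t
    return o+d*(z-o[2])/d[2]
def cloud(n,depth):
    f,cx,cy,R,t=cal(n); v,u=np.mgrid[:420,:560]
    P=np.stack([(u-cx)/f*depth,(v-cy)/f*depth,depth],-1)
    return (P-t)@R
def save(n,name):
    p,d=optics.capture(n); cv2.imwrite(f"pics/{name}.png",p[:,:,::-1]); return p,d
E
python3 - <<'E'
from h import *
for n in("top","scene"):
    p,d=save(n,n+"0"); f,cx,cy,R,t=cal(n); print(n,f,-R.T@t); print(R.round(2).tolist())
    np.save(n+"0.npy",d)
s=sensors.sense(); print(s["ee_rot"],s["tcp_pos"],s["time_s"])
E
```

```text
pics
top 385.0111830019678 [ 0.33603865 -0.00600202  1.4953081 ]
[[0.02, -1.0, 0.0], [-0.99, -0.02, -0.17], [0.17, -0.0, -0.99]]
scene 396.18295052243997 [1.14102827 0.29522177 1.12046002]
[[-0.46, 0.89, -0.0], [0.76, 0.39, -0.52], [-0.46, -0.24, -0.85]]
[[ 9.15201556e-01  4.02996354e-01 -2.22688457e-04]
 [ 4.02996305e-01 -9.15200756e-01  1.24652239e-03]
 [ 2.98539334e-04 -1.23056186e-03 -9.99999198e-01]] [ 0.22159069 -0.50311391  0.23822556] 0.1
```

View pics/top0.png

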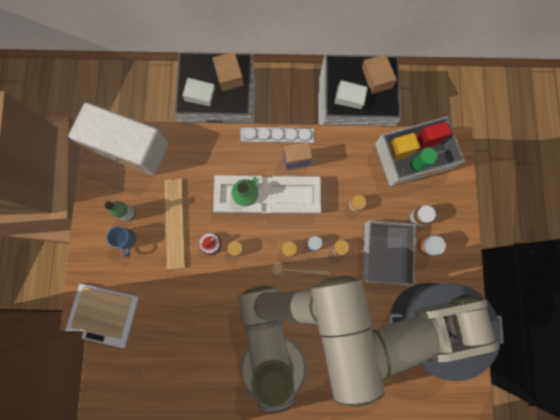

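View pics/scene0.png

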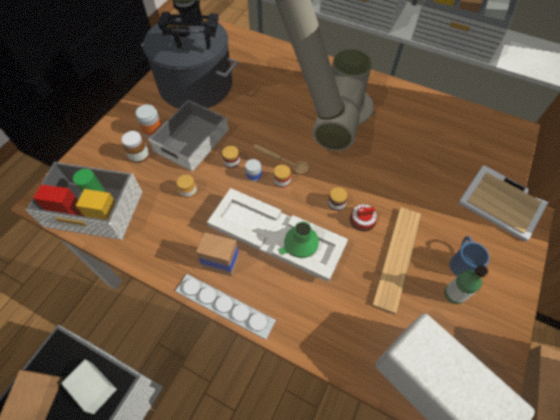

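```bash
cat > look.py <<'E'
from h import *
import sys
H=dict(shelf=.06,plank=.016,jar1=.058,funnel=.085+.06,basket=.07,timer_base=.036,timer_grip=.069,mustard=.06,vinegar=.19,sugar=.12,mug=.09,spoon=.01,beans=.105,honey=.095)
cam=sys.argv[1]; names=sys.argv[2:] or list(H)
p,d=optics.capture(cam); C=cloud(cam,d)
for k in names:
    for r in regions_of(k,cam):
        if r["p"]<.3: continue
        m=r["pixels"]&(d>0); P=C[m]
        zt=np.percentile(P[:,2],95); T=P[P[:,2]>zt-.008]
        rc=cv2.minAreaRect((T[:,:2]*1000).astype(np.float32))
        print(k,round(r["p"],2),"px",np.round(r["location"]),"n",m.sum(),"ztop %.3f"%zt,"rect c(mm)",np.round(rc[0],1),"size",np.round(rc[1],1),"ang %.1f"%rc[2])
E
python3 look.py top; python3 - <<'E'
from h import *
for k,z in (("shelf",0),("recess",.044),("plank",0),("jar1",0),("basket",0),("timer_base",0),("timer_grip",.056),("funnel",.06)):
    for c in("top","scene"):
        if k=="shelf" : optics.capture(c)
        elif c=="scene" and k=="recess": pass
        for r in mark_of(k,c):
            if r["p"]>.3: print(k,c,round(r["p"],2),np.round(r["location"]),at_z(c,r["location"],z).round(4))
E
```

```text
shelf 0.82 px [277. 197.] n 3210 ztop 0.064 rect c(mm) [641.5  34.4] size [405.1 141.9] ang 90.0
plank 0.46 px [276. 196.] n 3176 ztop 0.063 rect c(mm) [640.7  36.5] size [401.5 140.3] ang 90.0
jar1 0.72 px [236. 252.] n 167 ztop 0.062 rect c(mm) [431.6 148.9] size [50.  49.7] ang 49.1
jar1 0.69 px [339. 247.] n 197 ztop 0.062 rect c(mm) [ 443.5 -247.5] size [49.1 52.5] ang 89.3
jar1 0.45 px [357. 202.] n 207 ztop 0.062 rect c(mm) [ 615.7 -316.2] size [50.5 51.4] ang 37.8
funnel 0.81 px [244. 193.] n 597 ztop 0.148 rect c(mm) [644.8 117. ] size [48.6 47. ] ang 2.8
funnel 0.39 px [118. 207.] n 436 ztop 0.190 rect c(mm) [564.7 574.7] size [23.9 25.7] ang 26.3
basket 0.64 px [389. 254.] n 3048 ztop 0.071 rect c(mm) [ 425.6 -429.6] size [177.  223.8] ang 86.7
basket 0.54 px [298. 155.] n 646 ztop 0.124 rect c(mm) [790.2 -78.9] size [65.7 94.8] ang 11.6
timer_base 0.56 px [211. 239.] n 381 ztop 0.069 rect c(mm) [451.7 249.4] size [14.6 50.8] ang 34.8
timer_grip 0.72 px [208. 244.] n 156 ztop 0.071 rect c(mm) [452.1 248.8] size [14.6 49.3] ang 34.8
mustard 0.72 px [314. 242.] n 153 ztop 0.
[... 1644 characters left out ...]
 ]
jar1 scene 0.9 [337. 201.] [0.4248 0.1495 0.    ]
jar1 scene 0.9 [186. 191.] [ 0.6231 -0.3207  0.    ]
jar1 scene 0.86 [280. 180.] [ 0.4354 -0.0591  0.    ]
basket top 0.95 [388. 252.] [ 0.4301 -0.4376  0.    ]
basket scene 0.68 [193. 140.] [ 0.4216 -0.4226  0.    ]
basket scene 0.38 [339. 202.] [0.4242 0.1575 0.    ]
timer_base top 0.66 [209. 238.] [0.4748 0.2592 0.    ]
timer_base scene 0.58 [362. 220.] [0.4569 0.251  0.    ]
timer_grip top 0.52 [209. 242.] [0.4542 0.2485 0.056 ]
timer_grip scene 0.5 [364. 209.] [0.4511 0.2439 0.056 ]
funnel top 0.87 [247. 193.] [0.6416 0.1112 0.06  ]
funnel top 0.45 [236. 251.] [0.4204 0.1461 0.06  ]
funnel scene 0.91 [304. 238.] [0.6279 0.1211 0.06  ]
```

The top picture shows the shelf around (267,195) with the funnel at (244,190), and the plank at (175,224). There are four gold-lid jars at (234,248), (289,249), (341,247) and (358,202), with the blue can at (315,243), the timer at (209,243) and the basket at (389,252). The scene view agrees that there are four jars. Next I'll measure precisely from both cameras.

```bash
cat > meas.py <<'E'
from h import *
# mid-extents of top faces inside a search window, from depth; bias of z taken from the counter beside it
def top(C,c,r,z0,z1):
    rx,ry=(r,r) if np.isscalar(r) else r
    P=C.reshape(-1,3); m=(abs(P[:,0]-c[0])<rx)&(abs(P[:,1]-c[1])<ry)&(P[:,2]>z0)&(P[:,2]<z1); return P[m]
def rect(T):
    rc=cv2.minAreaRect((T[:,:2]*1000).astype(np.float32)); return np.round(rc[0],1),np.round(rc[1],1),round(rc[2],2),len(T),"z %.4f"%np.median(T[:,2])
JARS=[(.43,.15),(.44,-.057),(.443,-.247),(.616,-.316)]
E
python3 - <<'E'
from meas import *
for cam in("top","scene"):
    p,d=optics.capture(cam); C=cloud(cam,d); C[d==0]=9
    print(cam); 
    print("counter",rect(top(C,(.55,.30),.03,-.02,.02)))
    print("shelf",rect(top(C,(.642,.035),(.09,.22),.05,.07)))
    print("plank",rect(top(C,(.53,.405),(.22,.06),.012,.028)))
    print("funnel",rect(top(C,(.642,.115),.05,.138,.16)))
    print("basket",rect(top(C,(.427,-.43),(.14,.11),.06,.08)))
    print("knob",rect(top(C,(.452,.249),.035,.062,.08)))
    for j in JARS: 
        T=top(C,j,.045,.053,.07); print("jar",rect(T),cv2.minEnclosingCircle((T[:,:2]*1000).astype(np.float32)))
E
```

```text
top
counter (array([550. , 299.8]), array([59.4, 59.9]), 89.96, 231, 'z -0.0008')
shelf (array([641.6,  34.2]), array([142. , 406.2]), 0.52, 1892, 'z 0.0593')
plank (array([529.2, 391.6]), array([350.4,  69.6]), 5.27, 1334, 'z 0.0158')
funnel (array([644.1, 117.1]), array([47.9, 46.7]), 1.51, 147, 'z 0.1453')
basket (array([ 429.2, -437.3]), array([196.7, 280.6]), 88.09, 605, 'z 0.0685')
knob (array([452.3, 249.2]), array([14. , 50.2]), 36.97, 51, 'z 0.0681')
jar (array([433.1, 149.2]), array([52.2, 52.1]), 0.44, 158, 'z 0.0576') ((432.8415832519531, 150.40667724609375), 27.31960678100586)
jar (array([434.6, -52. ]), array([48.6, 52.3]), 0.82, 152, 'z 0.0580') ((433.59039306640625, -52.26765823364258), 27.130512237548828)
jar (array([ 443.5, -246.1]), array([52.4, 51.9]), 1.2, 160, 'z 0.0579') ((442.7575988769531, -247.0128631591797), 27.22601890563965)
jar (array([ 615.7, -314.9]), array([50.9, 53.1]), 46.68, 145, 'z 0.0574') ((616.3134155273438, -315.3790283203125), 27.667394638061523)
scene
counter (array([549.9, 300. ]), array([59.8, 59.9]), 89.86, 342, 'z -0.0003')
shelf (array(
[... 209 characters left out ...]
.1447')
basket (array([ 426.7, -435.4]), array([279.7, 207.5]), 0.28, 705, 'z 0.0674')
knob (array([454.1, 251.4]), array([15.4, 50.5]), 36.67, 72, 'z 0.0679')
jar (array([435. , 152.3]), array([52.1, 55. ]), 87.36, 194, 'z 0.0576') ((434.7298583984375, 152.2523651123047), 28.98760414123535)
jar (array([436.9, -49. ]), array([53.2, 51.3]), 60.53, 173, 'z 0.0575') ((437.0903625488281, -49.89839172363281), 28.538572311401367)
jar (array([ 443.5, -244.6]), array([54.4, 52.6]), 11.53, 161, 'z 0.0567') ((446.0440979003906, -245.60040283203125), 29.895835876464844)
jar (array([ 618.2, -312.6]), array([55.4, 52.3]), 52.9, 186, 'z 0.0572') ((618.361572265625, -314.5059814453125), 29.300949096679688)
```

```bash
python3 -m crank '0 0 0 0.138;0 0 0 0.138;0 0 0 0.139;2.65 -3.89 0 0;2.65 -3.89 0 0;2.65 -3.89 0 0;2.65 -3.89 0 0;2.65 -3.89 0 0' 8.8 20 | tail -3
python3 -m crank '2.65 -3.89 0 0;2.65 -3.89 0 0;2.65 -3.89 0 0;2.65 -3.89 0 0;2.65 -3.89 0 0;2.65 -3.89 0 0;2.65 -3.89 0 0;2.65 -3.89 0 0'
python3 -m crank '2.65 -3.89 0 0;2.65 -3.89 0 0;2.65 -3.89 0 0;0 0 0 0;0 0 0 0'
python3 -c "
from h import *
s=sensors.sense();print(s['tcp_pos'],s['ee_rot'],s['joint_positions'])"
```

```text
wrist_force: [1.0, -0.6, -0.3]
grip_width: 0.0881
gripper_force: 0.0
time_s: 3.45
tcp_pos: [0.5671, 0.0042, 0.2389]
ee_rot: [[1.0, -0.0, 0.0], [-0.0, -1.0, -0.0], [0.0, 0.0, -1.0]]
wrist_force: [-0.4, -1.4, 0.0]
grip_width: 0.088
gripper_force: 0.0
time_s: 3.95
tcp_pos: [0.6458, 0.1196, 0.238]
ee_rot: [[1.0, 0.001, -0.001], [0.001, -1.0, -0.0], [-0.001, 0.0, -1.0]]
wrist_force: [0.7, -0.5, 0.1]
grip_width: 0.0883
gripper_force: 0.0
[0.64579545 0.11964971 0.23802892] [[ 9.99998657e-01  1.32058450e-03 -9.70857826e-04]
 [ 1.32033998e-03 -9.99999096e-01 -2.52463305e-04]
 [-9.71190348e-04  2.51181103e-04 -9.99999497e-01]] [ 3.42416747e-03  5.76321601e-01  9.64219541e-01 -2.49258973e-04
  1.60202323e+00  1.57289237e+00]
```

```bash
python3 -m crank '0 0 3 0;0 0 3 0;0 0 3 0;0 0 2 0;0 0 1.4 0;0 0 0 0'
python3 -m crank '0 0 0 0;0 0 0 0;0 0 0 0;0 0 0 0;0 0 -1 0;0 0 -2 0;0 0 -3 0;0 0 -3 0' 4 12
```

```text
time_s: 4.55
tcp_pos: [0.6446, 0.1175, 0.1132]
ee_rot: [[1.0, -0.002, -0.004], [-0.002, -1.0, -0.0], [-0.004, 0.0, -1.0]]
wrist_force: [-0.6, 0.6, -0.1]
grip_width: 0.0882
gripper_force: 0.0
time_s: 5.35
tcp_pos: [0.6456, 0.119, 0.2064]
ee_rot: [[1.0, -0.0, -0.0], [-0.0, -1.0, -0.0], [-0.0, 0.0, -1.0]]
wrist_force: [0.2, -0.2, 0.6]
grip_width: 0.0495
gripper_force: 12.0
```

```bash
python3 -m crank '-0.8 2 0 0;-1.56 3.92 0 0;-1.56 3.92 0 0;-1.56 3.92 0 0;-1.56 3.92 0 0;-1.56 3.92 0 0;-1.56 3.92 0 0;-1.56 3.92 0 0' >/dev/null
python3 -m crank '-1.56 3.92 0 0;-1.56 3.92 0 0;-1.56 3.92 0 0;-1.56 3.92 0 0;-1.56 3.92 0 0;-1.56 3.92 0 0;-0.76 1.92 0 0;0 0 0 0'
python3 -m crank '0 0 3 0;0 0 3 0;0 0 3 0;0 0 3 0;0 0 1.5 0;0 0 0.5 0;0 0 0 0'
python3 -m crank '0 0 0 0;0 0 0 0;0 0 -2 0;0 0 -4 0;0 0 -4 0;0 0 -4 0;0 0 -4 0' 6.6
python3 -c "
from h import *
save('top','top1')"
python3 look.py scene funnel basket
```

```text
time_s: 6.95
tcp_pos: [0.4263, -0.4317, 0.2048]
ee_rot: [[1.0, -0.003, 0.0], [-0.003, -1.0, -0.0], [0.0, 0.0, -1.0]]
wrist_force: [1.3, 1.2, -0.6]
grip_width: 0.0497
gripper_force: 12.0
time_s: 7.65
tcp_pos: [0.4284, -0.4278, 0.0652]
ee_rot: [[1.0, 0.002, 0.0], [0.002, -1.0, 0.001], [0.0, -0.001, -1.0]]
wrist_force: [0.3, 0.3, -0.7]
grip_width: 0.0498
gripper_force: 12.0
time_s: 8.35
tcp_pos: [0.4273, -0.4292, 0.2468]
ee_rot: [[1.0, 0.0, 0.0], [0.0, -1.0, -0.0], [0.0, 0.0, -1.0]]
wrist_force: [-0.9, -0.8, 0.2]
grip_width: 0.066
gripper_force: 0.0
funnel 0.97 px [192. 137.] n 591 ztop 0.092 rect c(mm) [ 428.7 -425.1] size [48.2 46.3] ang 84.6
funnel 0.48 px [363. 214.] n 190 ztop 0.070 rect c(mm) [455.8 250.2] size [15.5 47.2] ang 36.7
basket 0.88 px [197. 126.] n 2570 ztop 0.070 rect c(mm) [ 427.5 -425.9] size [177.9 230.8] ang 85.8
```

View pics/top1.png

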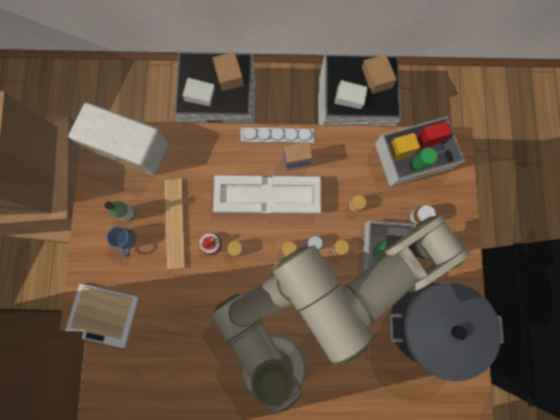

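```bash
python3 -m crank '0.56 -4.57 0 0;0.56 -4.57 0 0;0.56 -4.57 0 0;0.56 -4.57 0 0;0.56 -4.57 0 0;0.56 -4.57 0 0;0.56 -4.57 0 0;0.56 -4.57 0 0' 8.8 >/dev/null
python3 -m crank '0.56 -4.57 0 0;0.56 -4.57 0 0;0.56 -4.57 0 0;0.56 -4.57 0 0;0.56 -4.57 0 0;0.56 -4.57 0 0;0.56 -4.57 0 0;0.56 -4.57 0 0' >/dev/null
python3 -m crank '0.56 -4.57 0 0;0.56 -4.57 0 0;0 0 0 -0.091;0 0 0 0;0 0 0 0'
python3 - <<'E'
from meas import *
for cam in("top","scene"):
    p,d=optics.capture(cam); C=cloud(cam,d); C[d==0]=9
    print(cam)
    print("funnel",rect(top(C,(.428,-.43),.05,.085,.1)))
    print("shelf",rect(top(C,(.642,.035),(.09,.22),.05,.07)))
    print("recess",rect(top(C,(.642,.035),(.05,.19),.036,.050)))
    T=top(C,(.53,.392),(.22,.06),.012,.022); print("plank",rect(T))
    S=top(C,(.642,.035),(.09,.22),.05,.07)
    for T,ax in((S,1),(T,0)):
        u=T[:,1-ax]; b=T[:,ax]; 
        a=[]
        for lo in np.arange(b.min(),b.max()-.01,.01):
            v=u[(b>=lo)&(b<lo+.01)]
            if len(v): a.append((lo+.005,(v.max()+v.min())/2))
        print("axis slope deg",np.degrees(np.arctan(np.polyfit(*np.array(a).T,1)[0])))
E
```

```text
time_s: 10.65
tcp_pos: [0.5279, 0.3923, 0.2435]
ee_rot: [[0.996, 0.088, -0.002], [0.088, -0.996, -0.001], [-0.002, 0.001, -1.0]]
wrist_force: [0.3, 1.3, -0.3]
grip_width: 0.0881
gripper_force: 0.0
top
funnel (array([ 425.8, -428.2]), array([43.6, 48.7]), 1.09, 152, 'z 0.0911')
shelf (array([640.9,  34.4]), array([141. , 406.3]), 0.5, 2004, 'z 0.0593')
recess (array([642.1,  31.2]), array([ 98.9, 362.3]), 1.16, 1733, 'z 0.0434')
plank (array([528.8, 391.5]), array([349.6,  67.8]), 5.44, 929, 'z 0.0158')
axis slope deg -0.24305385279718805
axis slope deg 5.314078952210262
scene
funnel (array([ 427.9, -425.2]), array([49.4, 48.4]), 29.5, 130, 'z 0.0906')
shelf (array([642.2,  35.9]), array([144.4, 406.8]), 0.43, 3035, 'z 0.0593')
recess (array([641.9,  34.5]), array([356.6,  99.8]), 89.81, 2467, 'z 0.0436')
plank (array([530.9, 394.7]), array([352.9,  68.4]), 5.21, 2232, 'z 0.0158')
axis slope deg -0.41275619904845473
axis slope deg 4.674904564059579
```

```bash
python3 -m crank '0 0 4.5 0;0 0 4.5 0;0 0 4.5 0;0 0 4.5 0;0 0 3 0;0 0 2 0;0 0 1 0;0 0 0 0'
python3 -m crank '0 0 0 0;0 0 0 0;0 0 0 0;0 0 0 0;0 0 0 0' 6 40
python3 -m crank '0 0 -1 0;0 0 -2 0;0 0 -3 0;0 0 -3 0;0 0 -3 0;0 0 0 0;0 0 0 0'
python3 - <<'E'
from meas import *
q=[]
for i in range(3):
    s=sensors.sense(); q.append(np.r_[s['tcp_pos'],np.degrees(np.arctan2(s['ee_rot'][1][0],s['ee_rot'][0][0]))])
    for cam in("top","scene"):
        p,d=optics.capture(cam); C=cloud(cam,d); C[d==0]=9
        if i==0:
            T=top(C,(.53,.392),(.2,.055),.11,.148); print(cam,"plank",rect(T))
            for x in(.40,.44,.60,.64):
                v=T[abs(T[:,0]-x)<.01]; print(x,(v[:,1].max()+v[:,1].min())/2*1000 if len(v) else None, (v[:,2].mean()))
print(np.mean(q,0))
E
```

```text
time_s: 11.55
tcp_pos: [0.528, 0.3921, 0.004]
ee_rot: [[0.996, 0.089, -0.002], [0.089, -0.996, -0.001], [-0.002, 0.001, -1.0]]
wrist_force: [0.8, 0.7, -0.2]
grip_width: 0.088
gripper_force: 0.0
time_s: 12.05
tcp_pos: [0.5288, 0.393, 0.0061]
ee_rot: [[0.996, 0.091, 0.002], [0.091, -0.996, 0.001], [0.002, -0.001, -1.0]]
wrist_force: [-1.9, -0.9, 7.3]
grip_width: 0.0673
gripper_force: 40.0
time_s: 12.75
tcp_pos: [0.5279, 0.3927, 0.1244]
ee_rot: [[0.996, 0.091, -0.0], [0.091, -0.996, -0.0], [-0.0, 0.0, -1.0]]
wrist_force: [0.0, -0.3, -3.6]
grip_width: 0.0677
gripper_force: 40.0
top plank (array([548.5, 392.5]), array([309.9,  67.8]), 5.15, 561, 'z 0.1330')
0.4 346.30597527132556 0.12259987105563046
0.44 352.58557454323835 0.13327633320576635
0.6 380.1493957334541 0.1325502953979319
0.64 400.79599751867835 0.13258918313923357
scene plank (array([551.5, 394. ]), array([311.2,  95.8]), 0.37, 1930, 'z 0.1325')
0.4 348.35257677620257 0.1282884209626422
0.44 359.48613227645274 0.1335667611061053
0.6 399.9217916121085 0.13217926395034987
0.64 403.42411659585196 0.13228332323395056
[0.52764483 0.39249963 0.12341007 5.20038566]
```

```bash
python3 -m crank '0.9 3.85 0 0;0.9 3.85 0 0;0.9 3.85 0 0;0.9 3.85 0 0;0 0 0 -0.135;0 0 0 -0.135;0 0 0 -0.135;0 0 0 -0.135' >/dev/null
python3 -m crank '0 0 0 -0.135;0 0 0 -0.135;0 0 0 -0.135;0 0 0 -0.135;0 0 0 -0.135;0 0 0 -0.135;0 0 0 -0.135;0 0 0 0'
```

```text
time_s: 14.65
tcp_pos: [0.5779, 0.2427, 0.1243]
ee_rot: [[-0.006, 1.0, -0.001], [1.0, 0.006, -0.0], [-0.0, -0.001, -1.0]]
wrist_force: [0.6, -0.7, -2.6]
grip_width: 0.0675
gripper_force: 40.0
```

```bash
python3 -m crank '-2.97 0.91 0 0;-2.97 0.91 0 0;-2.97 0.91 0 0;-2.97 0.91 0 0;-2.97 0.91 0 0;-2.97 0.91 0 0;-2.97 0.91 0 0;0 0 0 0'
python3 -m crank '0 0 2 0;0 0 1 0;0 0 0.7 0;0 0 0 0;0 0 0 0'
cat > pl.py <<'E'
from meas import *
q=[]
for i in range(2):
    for cam in("top","scene"):
        s=sensors.sense(); q.append(np.r_[s['tcp_pos'],np.degrees(np.arctan2(s['ee_rot'][1][0],s['ee_rot'][0][0]))])
        p,d=optics.capture(cam); C=cloud(cam,d); C[d==0]=9
        cv2.imwrite(f"pics/pl_{cam}.png",p[:,:,::-1]); 
        if i: continue
        T=top(C,(.6415,.035),(.05,.19),.085,.118); S=top(C,(.6415,.035),(.09,.22),.05,.067)
        print(cam,rect(T),"plank ylim",T[:,1].min().round(4),T[:,1].max().round(4),"shelf ylim",S[:,1].min().round(4),S[:,1].max().round(4),"xlim",S[:,0].min().round(4),S[:,0].max().round(4))
        for y in(-.12,-.09,.15,.18):
            v=T[abs(T[:,1]-y)<.012]; w=S[abs(S[:,1]-y)<.012]
            if len(v): print(y,v[:,0].min().round(4),v[:,0].max().round(4),"z %.4f"%v[:,2].mean(),w[:,0].min().round(4),w[:,0].max().round(4))
print(np.mean(q,0))
E
python3 pl.py
```

```text
time_s: 15.45
tcp_pos: [0.6437, 0.0315, 0.1243]
ee_rot: [[0.003, 1.0, 0.0], [1.0, -0.003, -0.001], [-0.001, 0.0, -1.0]]
wrist_force: [0.1, 1.2, -1.8]
grip_width: 0.0672
gripper_force: 40.0
time_s: 15.95
tcp_pos: [0.643, 0.0355, 0.0881]
ee_rot: [[-0.005, 1.0, 0.001], [1.0, 0.005, -0.0], [-0.0, 0.001, -1.0]]
wrist_force: [0.2, -0.0, -2.1]
grip_width: 0.0677
gripper_force: 40.0
top (array([641.8,  36.4]), array([ 69.7, 348.3]), 0.22, 975, 'z 0.0973') plank ylim -0.1377 0.2105 shelf ylim -0.1684 0.2371 xlim 0.5693 0.7117
-0.12 0.6075 0.6769 z 0.0975 0.5727 0.7109
-0.09 0.6076 0.6772 z 0.0974 0.5722 0.7105
0.15 0.6067 0.6727 z 0.0966 0.5722 0.7097
0.18 0.6064 0.6721 z 0.0974 0.5716 0.7096
scene (array([640.3,  37.6]), array([ 77.7, 350.5]), 0.09, 2145, 'z 0.0978') plank ylim -0.1376 0.2129 shelf ylim -0.168 0.2395 xlim 0.5687 0.7149
-0.12 0.6108 0.679 z 0.0974 0.5726 0.7149
-0.09 0.6101 0.6794 z 0.0974 0.5713 0.7146
0.15 0.609 0.6779 z 0.0973 0.5708 0.7128
0.18 0.609 0.6774 z 0.0972 0.5693 0.712
[6.43052510e-01 3.53333587e-02 8.83663669e-02 9.02820562e+01]
```

```bash
python3 -m crank '-0.19 -0.1 0 0;0 0 1 0;0 0 0.7 0;0 0 0 0;0 0 0.3 0;0 0 0.2 0;0 0 0.2 0;0 0 0 0'
python3 -m crank '0 0 0.3 0;0 0 0.3 0;0 0 0 0;0 0 0 0'
python3 pl.py | tail -1
python3 -c "
from h import *
print(sensors.sense()['wrist_force'],sensors.sense()['moment'])"
```

```text
time_s: 16.95
tcp_pos: [0.6417, 0.0332, 0.0635]
ee_rot: [[-0.005, 1.0, -0.0], [1.0, 0.005, 0.0], [0.0, -0.0, -1.0]]
wrist_force: [-0.5, -1.2, -2.0]
grip_width: 0.0676
gripper_force: 40.0
time_s: 17.35
tcp_pos: [0.6418, 0.0332, 0.0577]
ee_rot: [[-0.005, 1.0, -0.0], [1.0, 0.005, 0.0], [0.0, -0.0, -1.0]]
wrist_force: [-0.5, -0.5, -2.0]
grip_width: 0.0678
gripper_force: 40.0
[-0.67726099 -0.42515059 -2.37437317] [-0.0259675  -0.05979339  0.00237582]
  return _methods._mean(a, axis=axis, dtype=dtype,
  ret = ret.dtype.type(ret / rcount)
Traceback (most recent call last):
  File "pl.py", line 10, in <module>
    print(cam,rect(T),"plank ylim",T[:,1].min().round(4),T[:,1].max().round(4),"shelf ylim",S[:,1].min().round(4),S[:,1].max().round(4),"xlim",S[:,0].min().round(4),S[:,0].max().round(4))
                                   ~~~~~~~~~~^^
ValueError: zero-size array to reduction operation minimum which has no identity
```

```bash
python3 -m crank '0 0 0.2 0;0 0 0.2 0;0 0 0.1 0;0 0 0.1 0;0 0 0.1 0;0 0 0 0;0 0 0 0'
python3 -c "
from h import *
print(sensors.sense()['wrist_force'],sensors.sense()['moment'])"
```

```text
time_s: 18.1
tcp_pos: [0.6418, 0.0332, 0.0508]
ee_rot: [[-0.005, 1.0, 0.0], [1.0, 0.005, 0.0], [0.0, 0.0, -1.0]]
wrist_force: [-0.8, 0.5, -2.4]
grip_width: 0.0674
gripper_force: 40.0
[-0.8258313   0.50758403 -2.3948637 ] [-0.04107733 -0.05834913  0.01029494]
```

Still hanging freely and nearly down, so I'll ease it to contact and release.

```bash
python3 -m crank '0 0 0.1 0;0 0 0.05 0;0 0 0 0'
python3 -m crank '0 0 0 0;0 0 0 0;0 0 0 0;0 0 -1 0;0 0 -3 0;0 0 -4 0;0 0 -4 0;-4 -3 0 0' 8.0
python3 -m crank '-4 -3 0 0;-4 -3 0 0;-4 -3 0 0;0 0 0 0' 8.0
python3 - <<'E'
from meas import *
for cam in("top","scene"):
    p,d=save(cam,"b_"+cam); C=cloud(cam,d); C[d==0]=9
    T=top(C,(.642,.035),(.031,.17),.03,.09)
    A=np.c_[T[:,:2]-[.642,.035],np.ones(len(T))]; print(cam,np.linalg.lstsq(A,T[:,2],rcond=None)[0].round(4))
    print("shelf z",np.median(top(C,(.642-.053,.035),(.012,.19),.03,.09)[:,2]),np.median(top(C,(.642+.053,.035),(.012,.19),.03,.09)[:,2]))
cv2.imwrite("pics/b_crop.png",cv2.resize(p[170:290,180:380,::-1],None,fx=4,fy=4,interpolation=cv2.INTER_CUBIC))
E
```

```text
time_s: 18.4
tcp_pos: [0.6419, 0.0332, 0.0501]
ee_rot: [[-0.005, 1.0, 0.001], [1.0, 0.005, -0.0], [-0.0, 0.001, -1.0]]
wrist_force: [-2.2, -0.0, 5.6]
grip_width: 0.0673
gripper_force: 40.0
time_s: 19.2
tcp_pos: [0.6159, -0.0049, 0.1756]
ee_rot: [[-0.01, 1.0, 0.013], [1.0, 0.01, -0.002], [-0.002, 0.013, -1.0]]
wrist_force: [0.6, -1.5, -1.1]
grip_width: 0.0799
gripper_force: 0.0
time_s: 19.6
tcp_pos: [0.5202, -0.1312, 0.1702]
ee_rot: [[0.0, 1.0, -0.0], [1.0, -0.0, -0.001], [-0.001, -0.0, -1.0]]
wrist_force: [0.0, -0.1, 0.1]
grip_width: 0.0796
gripper_force: 0.0
top [ 0.0012 -0.0005  0.0594]
shelf z 0.059005726447732304 0.05853822789363851
scene [0.0006 0.     0.0596]
shelf z 0.05949433383354088 0.05961220399174885
```

View pics/b_crop.png

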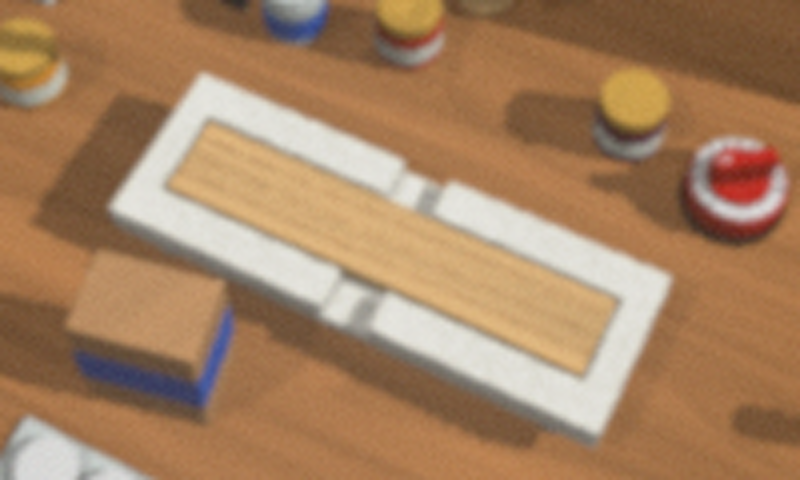

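```bash
python3 - <<'E'
from meas import *
for cam in("top","scene"):
    p,d=optics.capture(cam); C=cloud(cam,d); C[d==0]=9
    hsv=cv2.cvtColor(p,cv2.COLOR_RGB2HSV)
    for r in regions_of("jar1",cam)[:7]:
        print(cam,round(r["p"],2),np.round(r["location"]))
    for j in JARS:
        T=top(C,j,.055,.053,.065); 
        if len(T)>30: print("jar",rect(T),np.round((T[:,:2].min(0)+T[:,:2].max(0))*500,1))
    T=top(C,(.642,.035),(.036,.19),.052,.066); print("plank",T[:,:2].min(0),T[:,:2].max(0))
E
```

```text
top 0.64 [236. 252.]
top 0.63 [355. 206.]
top 0.52 [208. 244.]
top 0.45 [340. 247.]
jar (array([432.4, 150.2]), array([52.7, 49.6]), 46.77, 149, 'z 0.0579') [433.1 149.3]
jar (array([ 443.3, -247.8]), array([49.4, 52.4]), 88.49, 154, 'z 0.0580') [ 443.3 -247.9]
jar (array([ 615.4, -314.5]), array([50.8, 53.2]), 45.65, 141, 'z 0.0576') [ 615.4 -316.8]
plank [ 0.60604271 -0.15256567] [0.67796755 0.22497102]
scene 0.87 [283. 176.]
scene 0.84 [184. 188.]
scene 0.67 [340. 196.]
jar (array([435.5, 152.6]), array([53.1, 53.1]), 6.28, 197, 'z 0.0574') [435.6 152.9]
jar (array([436.4, -49.6]), array([54.1, 53.3]), 24.75, 175, 'z 0.0575') [435.9 -50.5]
jar (array([ 617.2, -313.1]), array([53.5, 52.8]), 0.31, 184, 'z 0.0573') [ 617.2 -313.1]
plank [ 0.60600149 -0.15497397] [0.67791466 0.22494303]
```

The plank lies flat and flush, with its centre at about (300,245) in the crop and an even gap all round. Next are the jars, starting with the one at (0.444,-0.248).

```bash
python3 -m crank '-3.88 -2.55 0 0;-3.88 -2.55 0 0;-3.88 -2.55 0 0;0 0 0 0;0 0 0 0' 7.6 25
python3 -c "
from h import *
import numpy as np
print(np.mean([[sensors.sense()['tcp_pos'],optics.capture('scene')][0] for i in range(4)],0))"
python3 look.py scene jar1
```

```text
time_s: 20.4
tcp_pos: [0.447, -0.244, 0.1692]
ee_rot: [[-0.004, 1.0, 0.0], [1.0, 0.004, 0.0], [0.0, 0.0, -1.0]]
wrist_force: [0.3, 0.0, -0.0]
grip_width: 0.0759
gripper_force: 0.0
[ 0.44733241 -0.24329969  0.16921517]
jar1 0.86 px [232. 158.] n 298 ztop 0.060 rect c(mm) [ 444.6 -243.7] size [53.5 49.7] ang 44.0
jar1 0.77 px [185. 186.] n 294 ztop 0.060 rect c(mm) [ 617.  -311.5] size [51.1 49.6] ang 34.0
jar1 0.55 px [340. 200.] n 331 ztop 0.060 rect c(mm) [437.1 153. ] size [50.7 48.9] ang 20.7
jar1 0.55 px [281. 174.] n 323 ztop 0.060 rect c(mm) [437.5 -48.4] size [50.9 53.2] ang 48.4
```

```bash
python3 -m crank '-0.42 -0.3 0 0;0 0 4 0;0 0 4 0;0 0 4 0;0 0 2 0;0 0 1.3 0;0 0 0 0'
python3 -m crank '0 0 0 0;0 0 0 0;0 0 0 0;0 0 0 0' 5 25
python3 -m crank '0 0 -1 0;0 0 -2 0;0 0 -4 0;0 0 -4 0;0 0 -3 0;0 0 0 0;0 0 0 0'
python3 - <<'E'
from meas import *
s=[]
for i in range(2):
    for cam in("top","scene"):
        s.append(sensors.sense()['tcp_pos']); p,d=optics.capture(cam)
t=np.mean(s,0); print(t, "tool dx(y) %.2f dy(x) %.2f"%((-.0035-t[1])*100,(.642-t[0])*100))
E
```

```text
time_s: 21.4
tcp_pos: [0.4431, -0.2479, 0.0148]
ee_rot: [[-0.005, 1.0, -0.002], [1.0, 0.005, 0.002], [0.002, -0.002, -1.0]]
wrist_force: [-0.9, 0.1, -0.1]
grip_width: 0.076
gripper_force: 0.0
time_s: 21.8
tcp_pos: [0.4441, -0.2487, 0.0171]
ee_rot: [[-0.005, 1.0, 0.001], [1.0, 0.005, -0.001], [-0.001, 0.001, -1.0]]
wrist_force: [-0.5, 0.1, 5.7]
grip_width: 0.0575
gripper_force: 25.0
time_s: 22.5
tcp_pos: [0.4433, -0.248, 0.1561]
ee_rot: [[-0.005, 1.0, -0.0], [1.0, 0.005, 0.0], [0.0, -0.0, -1.0]]
wrist_force: [-0.0, -0.0, -2.2]
grip_width: 0.0571
gripper_force: 25.0
[ 0.44313011 -0.2478875   0.15524633] tool dx(y) 24.44 dy(x) 19.89
```

```bash
python3 -m crank '1.5 1.25 0 0;3.04 2.5 0 0;3.04 2.5 0 0;3.04 2.5 0 0;3.04 2.5 0 0;3.04 2.5 0 0;3.04 2.5 0 0;3.04 2.5 0 0' >/dev/null
python3 -m crank '1.56 1.25 0 0;0 0 0 0;0 0 3 0;0 0 2.5 0;0 0 1.2 0;0 0 0.6 0;0 0 0.3 0;0 0 0 0'
python3 -m crank '0 0 0.1 0;0 0 0.1 0;0 0 0.1 0;0 0 0 0'
python3 -m crank '0 0 0 0'
```

```text
time_s: 24.3
tcp_pos: [0.6427, -0.0042, 0.0808]
ee_rot: [[-0.005, 1.0, 0.001], [1.0, 0.005, -0.0], [-0.0, 0.001, -1.0]]
wrist_force: [-0.3, -0.4, -2.0]
grip_width: 0.0574
gripper_force: 25.0
time_s: 24.7
tcp_pos: [0.6425, -0.004, 0.0773]
ee_rot: [[-0.005, 1.0, 0.0], [1.0, 0.005, -0.0], [-0.0, 0.0, -1.0]]
wrist_force: [0.1, 0.4, -2.8]
grip_width: 0.0575
gripper_force: 25.0
time_s: 24.8
tcp_pos: [0.6425, -0.004, 0.0773]
ee_rot: [[-0.005, 1.0, 0.0], [1.0, 0.005, 0.0], [0.0, 0.0, -1.0]]
wrist_force: [1.2, 0.4, -1.7]
grip_width: 0.0575
gripper_force: 25.0
```

```bash
python3 -m crank '0 0 0.05 0;0 0 0.05 0;0 0 0 0'
python3 -m crank '0 0 0 0;0 0 0 0;0 0 0 0;0 0 -2 0;0 0 -4 0;0 0 -2.5 0' 7.6 | head -2
python3 -m crank '-4.47 -0.38 0 0;-4.47 -0.38 0 0;-4.47 -0.38 0 0;-4.47 -0.38 0 0;-4.47 -0.38 0 0;-4.47 -0.38 0 0;-4.47 -0.38 0 0;0 0 0 0'
cat > at.py <<'E'
from meas import *
import sys
tx,ty=map(float,sys.argv[1:3]); s=[]
for i in range(2):
    for cam in("top","scene"):
        s.append(sensors.sense()['tcp_pos']); p,d=optics.capture(cam)
        if i:
            C=cloud(cam,d); C[d==0]=9
            for j in JARS:
                T=top(C,j,.06,.053,.065)
                if len(T)>80: print(cam,"jar",np.round((T[:,:2].min(0)+T[:,:2].max(0))*500,1),len(T))
            for y in(-.0765,-.0035,.0695,.1425):
                T=top(C,(.642,y),.034,.105,.13)
                if len(T)>40: print(cam,"placed",np.round((T[:,:2].min(0)+T[:,:2].max(0))*500,1),len(T),"z %.4f"%np.median(T[:,2]))
t=np.mean(s,0); print(t,"tool x %.2f y %.2f"%((ty-t[1])*100+.005*(tx-t[0])*-100,(tx-t[0])*100+.005*(ty-t[1])*100))
E
python3 at.py .6165 -.317
```

```text
time_s: 25.1
tcp_pos: [0.6425, -0.004, 0.0772]
ee_rot: [[-0.005, 1.0, 0.001], [1.0, 0.005, -0.0], [-0.0, 0.001, -1.0]]
wrist_force: [-3.2, -0.5, 4.6]
grip_width: 0.0576
gripper_force: 25.0
time_s: 25.7
tcp_pos: [0.643, -0.0041, 0.1636]
time_s: 26.5
tcp_pos: [0.6161, -0.3225, 0.1603]
ee_rot: [[0.001, 1.0, -0.0], [1.0, -0.001, -0.001], [-0.001, -0.0, -1.0]]
wrist_force: [-0.7, -0.2, 0.6]
grip_width: 0.0762
gripper_force: 0.0
top jar [433.1 149.4] 152
top placed [639.5  -3.8] 179 z 0.1170
scene jar [433.6 152.8] 194
scene jar [434.8 -50.5] 174
scene jar [ 617.5 -313.7] 188
scene placed [644.   -0.9] 267 z 0.1174
[ 0.61685383 -0.31903882  0.1606164 ] tool x 0.20 y -0.03
```

```bash
python3 -m crank '0.2 0 0 0;0 0 4 0;0 0 4 0;0 0 4 0;0 0 1.5 0;0 0 0.9 0;0 0 0 0'
python3 -m crank '0 0 0 0;0 0 0 0;0 0 0 0;0 0 0 0' 5 25
python3 -m crank '0 0 -1 0;0 0 -2 0;0 0 -4 0;0 0 -4 0;0 0 -3 0;0 0 0 0;0 0 0 0'
python3 at.py .642 -.0765 | tail -1
```

```text
time_s: 27.4
tcp_pos: [0.6178, -0.3147, 0.0176]
ee_rot: [[-0.006, 1.0, 0.0], [1.0, 0.006, -0.0], [-0.0, 0.0, -1.0]]
wrist_force: [0.2, 0.2, 1.3]
grip_width: 0.076
gripper_force: 0.0
time_s: 27.8
tcp_pos: [0.618, -0.3154, 0.0189]
ee_rot: [[-0.005, 1.0, 0.002], [1.0, 0.005, -0.001], [-0.001, 0.002, -1.0]]
wrist_force: [-1.2, 0.4, 6.0]
grip_width: 0.0576
gripper_force: 25.0
time_s: 28.5
tcp_pos: [0.6172, -0.3149, 0.157]
ee_rot: [[-0.005, 1.0, -0.0], [1.0, 0.005, 0.0], [0.0, -0.0, -1.0]]
wrist_force: [-0.3, 0.7, -1.7]
grip_width: 0.0574
gripper_force: 25.0
[ 0.61689943 -0.31467501  0.15578976] tool x 23.80 y 2.63
```

```bash
python3 -m crank '2 0.2 0 0;3.98 0.44 0 0;3.98 0.44 0 0;3.98 0.44 0 0;3.98 0.44 0 0;3.98 0.44 0 0;2 0.22 0 0;0 0 0 0' >/dev/null
python3 -m crank '0 0 0 0;0 0 3 0;0 0 2.5 0;0 0 1.2 0;0 0 0.6 0;0 0 0.3 0;0 0 0.1 0;0 0 0 0'
python3 -m crank '0 0 0.1 0;0 0 0.1 0;0 0 0.05 0;0 0 0 0'
python3 -m crank '0 0 0.05 0;0 0 0 0'
```

```text
time_s: 30.3
tcp_pos: [0.6428, -0.0761, 0.0811]
ee_rot: [[-0.005, 1.0, 0.001], [1.0, 0.005, -0.0], [-0.0, 0.001, -1.0]]
wrist_force: [-0.7, 0.1, -1.8]
grip_width: 0.0577
gripper_force: 25.0
time_s: 30.7
tcp_pos: [0.6426, -0.0759, 0.0788]
ee_rot: [[-0.005, 1.0, 0.001], [1.0, 0.005, -0.0], [-0.0, 0.001, -1.0]]
wrist_force: [-2.5, 0.4, 4.8]
grip_width: 0.057
gripper_force: 25.0
time_s: 30.9
tcp_pos: [0.6427, -0.0759, 0.0788]
ee_rot: [[-0.005, 1.0, 0.001], [1.0, 0.005, -0.001], [-0.001, 0.001, -1.0]]
wrist_force: [-2.1, 1.6, 8.2]
grip_width: 0.0573
gripper_force: 25.0
```

```bash
python3 -m crank '0 0 0 0;0 0 0 0;0 0 0 0;0 0 -2 0;0 0 -4 0;0 0 -2.5 0' 7.6 | head -2
python3 -m crank '0.46 -4.1 0 0;0.46 -4.1 0 0;0.46 -4.1 0 0;0.46 -4.1 0 0;0.46 -4.1 0 0;0 0 0 0;0 0 0 0;0 0 0 0'
python3 at.py .4355 -.053
```

```text
time_s: 31.5
tcp_pos: [0.6429, -0.076, 0.1645]
time_s: 32.3
tcp_pos: [0.4385, -0.0544, 0.1625]
ee_rot: [[-0.005, 1.0, 0.001], [1.0, 0.005, -0.0], [-0.0, 0.001, -1.0]]
wrist_force: [0.4, 0.3, 1.0]
grip_width: 0.0755
gripper_force: 0.0
top jar [433.  149.2] 158
top placed [640.5 -77.1] 178 z 0.1176
top placed [640.2  -3.6] 178 z 0.1176
scene jar [436. 153.] 195
scene jar [437.5 -49.7] 177
scene placed [642.9 -74.3] 257 z 0.1172
scene placed [643.5  -1.2] 270 z 0.1173
[ 0.43841926 -0.0542497   0.16225298] tool x 0.13 y -0.29
```

```bash
python3 -m crank '0.1 -0.25 0 0;0 0 4 0;0 0 4 0;0 0 4 0;0 0 1.5 0;0 0 1 0;0 0 0 0'
python3 -m crank '0 0 0 0;0 0 0 0;0 0 0 0;0 0 0 0' 5 25
python3 -m crank '0 0 -1 0;0 0 -2 0;0 0 -4 0;0 0 -4 0;0 0 -3 0;0 0 0 0;0 0 0 0'
python3 at.py .642 .0695 | tail -1
```

```text
time_s: 33.2
tcp_pos: [0.4346, -0.0528, 0.0166]
ee_rot: [[-0.005, 1.0, -0.001], [1.0, 0.005, 0.001], [0.001, -0.001, -1.0]]
wrist_force: [-0.7, 0.2, 0.4]
grip_width: 0.0762
gripper_force: 0.0
time_s: 33.6
tcp_pos: [0.4353, -0.0531, 0.0181]
ee_rot: [[-0.005, 1.0, 0.002], [1.0, 0.005, -0.001], [-0.001, 0.002, -1.0]]
wrist_force: [-0.1, 0.1, 6.6]
grip_width: 0.0572
gripper_force: 25.0
time_s: 34.3
tcp_pos: [0.4344, -0.0527, 0.1573]
ee_rot: [[-0.005, 1.0, 0.0], [1.0, 0.005, -0.0], [-0.0, 0.0, -1.0]]
wrist_force: [-0.2, 0.1, -1.7]
grip_width: 0.0576
gripper_force: 25.0
[ 0.43415727 -0.05267115  0.15644525] tool x 12.11 y 20.85
```

```bash
python3 -m crank '0.86 1.49 0 0;1.73 2.98 0 0;1.73 2.98 0 0;1.73 2.98 0 0;1.73 2.98 0 0;1.73 2.98 0 0;1.73 2.98 0 0;0.87 1.49 0 0' >/dev/null
python3 -m crank '0 0 0 0;0 0 0 0;0 0 3 0;0 0 2.5 0;0 0 1.2 0;0 0 0.6 0;0 0 0.3 0;0 0 0 0'
python3 -m crank '0 0 0.1 0;0 0 0.1 0;0 0 0.1 0;0 0 0 0'
python3 -m crank '0 0 0.05 0;0 0 0 0'
```

```text
time_s: 36.1
tcp_pos: [0.643, 0.069, 0.0819]
ee_rot: [[-0.005, 1.0, 0.001], [1.0, 0.005, -0.0], [-0.0, 0.001, -1.0]]
wrist_force: [0.9, 0.8, -1.7]
grip_width: 0.0575
gripper_force: 25.0
time_s: 36.5
tcp_pos: [0.6428, 0.0692, 0.0783]
ee_rot: [[-0.005, 1.0, 0.0], [1.0, 0.005, -0.0], [-0.0, 0.0, -1.0]]
wrist_force: [-0.2, -0.9, -1.8]
grip_width: 0.0571
gripper_force: 25.0
time_s: 36.7
tcp_pos: [0.6428, 0.0693, 0.0782]
ee_rot: [[-0.005, 1.0, 0.0], [1.0, 0.005, -0.0], [-0.0, 0.0, -1.0]]
wrist_force: [-2.0, -0.8, 2.1]
grip_width: 0.0574
gripper_force: 25.0
```

```bash
python3 -m crank '0 0 0 0;0 0 0 0;0 0 0 0;0 0 -2 0;0 0 -4 0;0 0 -2.5 0' 7.6 | head -2
python3 -m crank '1.6 -4.15 0 0;1.6 -4.15 0 0;1.6 -4.15 0 0;1.6 -4.15 0 0;1.6 -4.15 0 0;0 0 0 0;0 0 0 0;0 0 0 0'
python3 at.py .435 .1495
```

```text
time_s: 37.3
tcp_pos: [0.6433, 0.0692, 0.1652]
time_s: 38.1
tcp_pos: [0.4362, 0.1479, 0.1629]
ee_rot: [[-0.005, 1.0, 0.001], [1.0, 0.005, -0.0], [-0.0, 0.001, -1.0]]
wrist_force: [-0.7, 1.3, -0.0]
grip_width: 0.0758
gripper_force: 0.0
top placed [641. -77.] 179 z 0.1174
top placed [639.1  -3.8] 179 z 0.1173
top placed [641.7  69.6] 178 z 0.1173
scene jar [436.1 152.5] 193
scene placed [643.1 -74.5] 259 z 0.1172
scene placed [643.6  -1. ] 270 z 0.1172
scene placed [644.   72.1] 278 z 0.1175
[0.43605661 0.14781477 0.16272111] tool x 0.17 y -0.10
```

```bash
python3 -m crank '0.17 -0.1 0 0;0 0 4 0;0 0 4 0;0 0 4 0;0 0 1.5 0;0 0 1.1 0;0 0 0 0'
python3 -m crank '0 0 0 0;0 0 0 0;0 0 0 0;0 0 0 0' 5 25
python3 -m crank '0 0 -1 0;0 0 -2 0;0 0 -4 0;0 0 -4 0;0 0 -3 0;0 0 0 0;0 0 0 0'
python3 at.py .642 .1425 | tail -1
```

```text
time_s: 39.0
tcp_pos: [0.4334, 0.1498, 0.0155]
ee_rot: [[-0.005, 1.0, -0.003], [1.0, 0.005, -0.0], [-0.0, -0.003, -1.0]]
wrist_force: [-0.0, 0.8, 0.1]
grip_width: 0.0762
gripper_force: 0.0
time_s: 39.4
tcp_pos: [0.4343, 0.1499, 0.0174]
ee_rot: [[-0.005, 1.0, 0.002], [1.0, 0.005, 0.0], [0.0, 0.002, -1.0]]
wrist_force: [-0.3, -0.6, 5.3]
grip_width: 0.0578
gripper_force: 25.0
time_s: 40.1
tcp_pos: [0.4334, 0.1498, 0.1567]
ee_rot: [[-0.005, 1.0, 0.0], [1.0, 0.005, -0.0], [-0.0, 0.0, -1.0]]
wrist_force: [-0.1, 0.5, -2.0]
grip_width: 0.0578
gripper_force: 25.0
[0.43318767 0.14980177 0.15588948] tool x -0.83 y 20.88
```

```bash
python3 -m crank '-0.06 1.5 0 0;-0.12 2.98 0 0;-0.12 2.98 0 0;-0.12 2.98 0 0;-0.12 2.98 0 0;-0.12 2.98 0 0;-0.12 2.98 0 0;-0.05 1.5 0 0' >/dev/null
python3 -m crank '0 0 0 0;0 0 0 0;0 0 3 0;0 0 2.5 0;0 0 1.2 0;0 0 0.6 0;0 0 0.3 0;0 0 0 0'
python3 -m crank '0 0 0.1 0;0 0 0.1 0;0 0 0.05 0;0 0 0 0'
python3 -m crank '0 0 0.05 0;0 0 0 0'
```

```text
time_s: 41.9
tcp_pos: [0.6429, 0.1427, 0.0814]
ee_rot: [[-0.005, 1.0, 0.001], [1.0, 0.005, 0.0], [0.0, 0.001, -1.0]]
wrist_force: [0.3, -0.2, -1.7]
grip_width: 0.0571
gripper_force: 25.0
time_s: 42.3
tcp_pos: [0.6428, 0.1426, 0.0784]
ee_rot: [[-0.005, 1.0, 0.0], [1.0, 0.005, 0.0], [0.0, 0.0, -1.0]]
wrist_force: [0.1, -0.9, -2.2]
grip_width: 0.0574
gripper_force: 25.0
time_s: 42.5
tcp_pos: [0.6427, 0.1426, 0.0777]
ee_rot: [[-0.005, 1.0, -0.0], [1.0, 0.005, 0.0], [0.0, -0.0, -1.0]]
wrist_force: [-0.6, 0.3, -2.5]
grip_width: 0.0576
gripper_force: 25.0
```

```bash
python3 -m crank '0 0 0.05 0;0 0 0.05 0;0 0 0 0' | grep -E 'tcp|force'
python3 -m crank '0 0 0 0;0 0 0 0;0 0 0 0;0 0 -2 0;0 0 -4 0;0 0 -2.5 0' 7.6 | head -2
python3 -m crank '2.1 -3.78 0 0;2.1 -3.78 0 0;2.1 -3.78 0 0;2.1 -3.78 0 0;2.1 -3.78 0 0;0 0 0 0;0 0 0 0;0 0 0 0' 5
python3 at.py .4535 .249
python3 - <<'E'
from meas import *
for cam in("top","scene"):
    p,d=save(cam,"c_"+cam); C=cloud(cam,d); C[d==0]=9
    print(cam,"knob",rect(top(C,(.453,.25),.032,.063,.075)))
    for r in regions_of("jar1",cam): print(round(r["p"],2),np.round(r["location"]))
print(sensors.sense()['joint_positions'])
E
```

```text
tcp_pos: [0.6428, 0.1426, 0.0775]
wrist_force: [-3.6, -0.9, 4.8]
gripper_force: 25.0
time_s: 43.4
tcp_pos: [0.6433, 0.1427, 0.1641]
time_s: 44.2
tcp_pos: [0.4543, 0.2463, 0.1618]
ee_rot: [[-0.004, 1.0, 0.001], [1.0, 0.004, 0.0], [0.0, 0.001, -1.0]]
wrist_force: [0.3, -0.4, -0.2]
grip_width: 0.0501
gripper_force: 0.0
top placed [638.7 -73.5] 191 z 0.1173
top placed [627.3 -18.7] 95 z 0.1176
top placed [642.3  69.6] 176 z 0.1177
top placed [641.2 143.1] 179 z 0.1175
scene placed [639.5 -72.9] 272 z 0.1170
scene placed [627.6 -16.2] 167 z 0.1171
scene placed [644.6  71.7] 279 z 0.1174
scene placed [643.3 144.7] 287 z 0.1176
[0.45427047 0.24617752 0.16162007] tool x 0.28 y -0.08
top knob (array([464.6, 229.1]), array([8.1, 2.8]), 47.39, 4, 'z 0.0654')
0.71 [294. 192.]
0.68 [260. 188.]
0.48 [280. 197.]
0.47 [400. 256.]
0.46 [238. 194.]
scene knob (array([454.2, 251.8]), array([14.2, 51.9]), 36.81, 70, 'z 0.0680')
0.93 [311. 239.]
0.92 [242. 211.]
0.85 [287. 228.]
0.62 [266. 210.]
0.52 [196. 127.]
[2.68209773e-01 3.94346505e-01 1.51704665e+00 1.16733609e-05
 1.23035762e+00 2.63607998e-01]
```

View pics/c_scene.png

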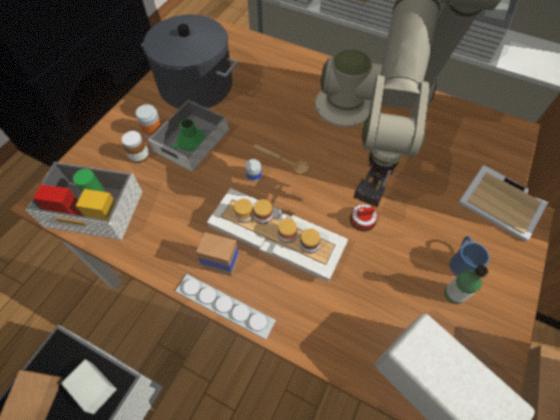

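The scene shows four jars on the shelf at (242,209), (263,208), (288,229) and (311,239). The second one, at (263,208), has been knocked out of line, so I'll locate it and put it back.

```bash
cat > row.py <<'E'
from meas import *
for cam in("top","scene"):
    p,d=optics.capture(cam); C=cloud(cam,d); C[d==0]=9
    m=(abs(C[...,0]-.63)<.1)&(abs(C[...,1]-.03)<.2)&(C[...,2]>.105)&(C[...,2]<.13)
    # Hough-like: split touching lids by eroding
    Q=C[m][:,:2]
    g=np.zeros((200,400),np.uint8)
    for x,y in Q: cv2.circle(g,(int((y+.17)*1000),int((x-.53)*1000)),3,255,-1)
    dt=cv2.distanceTransform(g,cv2.DIST_L2,5)
    n,l,st,ce=cv2.connectedComponentsWithStats((dt>17).astype(np.uint8))
    print(cam,[( round(c[1]+530,1),round(c[0]-170,1),int(dt[l==i].max())) for i,c in enumerate(ce) if i])
E
python3 row.py
```

```text
top [(np.float64(618.5), np.float64(-18.9), 20), (np.float64(642.3), np.float64(144.5), 23), (np.float64(639.3), np.float64(70.6), 24), (np.float64(642.2), np.float64(-77.1), 24)]
scene [(np.float64(615.8), np.float64(-25.2), 17), (np.float64(644.2), np.float64(144.4), 27), (np.float64(647.6), np.float64(67.4), 22)]
```

```bash
cat > row.py <<'E'
from meas import *
for cam in("top","scene"):
    p,d=optics.capture(cam); C=cloud(cam,d); C[d==0]=9
    Q=(top(C,(.63,.03),(.1,.2),.108,.13)[:,:2]*1000).astype(np.float32)
    _,l,c=cv2.kmeans(Q,4,None,(3,50,.1),10,cv2.KMEANS_PP_CENTERS)
    for i in np.argsort(c[:,1]):
        v=Q[l[:,0]==i]; print(cam,"mean",c[i].round(1),"mid",((v.min(0)+v.max(0))/2).round(1),"size",(v.max(0)-v.min(0)).round(1),len(v))
E
python3 row.py
```

```text
top mean [640.5 -77. ] mid [641.2 -77.1] size [54.  51.5] 178
top mean [616.5 -24.7] mid [617.5 -26. ] size [52.5 51.5] 173
top mean [640.8  69.5] mid [641.9  69.6] size [52.5 51.9] 173
top mean [640.6 142.5] mid [641.1 142.8] size [53.7 51.9] 179
scene mean [644.4 -73.9] mid [643.4 -75.3] size [54.2 54.1] 255
scene mean [620.9 -21.5] mid [619.3 -21.7] size [55.2 54. ] 250
scene mean [645.3  72.5] mid [643.6  71.8] size [53.4 54. ] 275
scene mean [645.2 145.3] mid [642.6 144.9] size [56.  53.7] 283
```

```bash
python3 -m crank '-3.87 2.34 0 0;-3.87 2.34 0 0;-3.87 2.34 0 0;-3.87 2.34 0 0;-3.87 2.34 0 0;-3.87 2.34 0 0;-3.87 2.34 0 0;0 0 0 0' 7.6
python3 -m crank '0 0 0 0;0 0 0 0;0 0 0 0'
python3 at.py .619 -.025 | tail -1
```

```text
time_s: 45.6
tcp_pos: [0.6203, -0.0281, 0.1611]
ee_rot: [[-0.0, 1.0, 0.001], [1.0, 0.0, -0.001], [-0.001, 0.001, -1.0]]
wrist_force: [-1.5, -0.2, 0.5]
grip_width: 0.0757
gripper_force: 0.0
time_s: 45.9
tcp_pos: [0.6179, -0.0222, 0.162]
ee_rot: [[-0.006, 1.0, -0.0], [1.0, 0.006, 0.0], [0.0, -0.0, -1.0]]
wrist_force: [0.0, -0.1, -0.6]
grip_width: 0.0759
gripper_force: 0.0
[ 0.61803128 -0.02235813  0.16201337] tool x -0.26 y 0.10
```

```bash
python3 -m crank '-0.26 0.1 0 0;0 0 3 0;0 0 3 0;0 0 1.5 0;0 0 0.9 0;0 0 0 0'
python3 -m crank '0 0 0 0;0 0 0 0;0 0 0 0;0 0 0 0' 5 25
python3 -m crank '0 0 -0.5 0;0 0 -1 0;0 0 -1 0;0 0 0 0;0 0 0 0'
python3 at.py .642 -.0035 | tail -1; python3 row.py
```

```text
time_s: 46.7
tcp_pos: [0.6191, -0.026, 0.0769]
ee_rot: [[-0.005, 1.0, -0.002], [1.0, 0.005, 0.0], [0.0, -0.002, -1.0]]
wrist_force: [-0.1, -0.6, 1.0]
grip_width: 0.0761
gripper_force: 0.0
time_s: 47.1
tcp_pos: [0.6197, -0.026, 0.0788]
ee_rot: [[-0.005, 1.0, 0.001], [1.0, 0.005, -0.0], [-0.0, 0.001, -1.0]]
wrist_force: [-0.9, 0.6, 5.9]
grip_width: 0.0574
gripper_force: 25.0
time_s: 47.6
tcp_pos: [0.6194, -0.026, 0.103]
ee_rot: [[-0.005, 1.0, 0.001], [1.0, 0.005, -0.0], [-0.0, 0.001, -1.0]]
wrist_force: [-0.4, 0.3, -1.8]
grip_width: 0.0574
gripper_force: 25.0
[ 0.61926161 -0.02598342  0.10261608] tool x 2.24 y 2.29
top mean [642.5 -74.3] mid [643.9 -75. ] size [45.9 10.8] 7
top mean [642.5  76.2] mid [641.3  75.5] size [54.9 40.4] 125
top mean [629.9 137.2] mid [631.6 140.6] size [34.1 47.1] 88
top mean [651.7 147.8] mid [650.1 144.9] size [34.5 48.1] 89
scene mean [636.7 -94.2] mid [638.8 -92.7] size [45.3 17.6] 42
scene mean [ 6.267e+02 -2.000e-01] mid [618.  -4.] size [78.1 22.2] 48
scene mean [645.3  72.5] mid [642.9  71.6] size [55. 54.] 273
scene mean [645.3 145.3] mid [643.9 144.8] size [55.7 54. ] 285
```

```bash
python3 -m crank '1.1 1.15 0 0;1.14 1.18 0 0;0 0 0 0;0 0 1 0;0 0 0.8 0;0 0 0.3 0;0 0 0.1 0;0 0 0 0'
python3 -m crank '0 0 0.1 0;0 0 0.1 0;0 0 0 0'|grep -E 'tcp|wrist'
python3 -m crank '0 0 0.05 0;0 0 0 0'|grep -E 'tcp|wrist'
```

```text
time_s: 48.7
tcp_pos: [0.6425, -0.0037, 0.0807]
ee_rot: [[-0.005, 1.0, -0.0], [1.0, 0.005, 0.0], [0.0, -0.0, -1.0]]
wrist_force: [-0.2, 0.2, -2.0]
grip_width: 0.0573
gripper_force: 25.0
tcp_pos: [0.6426, -0.0035, 0.0788]
wrist_force: [0.2, -0.3, -2.7]
tcp_pos: [0.6426, -0.0035, 0.0788]
wrist_force: [-1.8, 0.4, 2.8]
```

```bash
python3 -m crank '0 0 0 0;0 0 0 0;0 0 0 0;0 0 -2 0;0 0 -4 0;0 0 -2.5 0' 7.6 | head -2
python3 -m crank '3.62 -2.69 0 0;3.62 -2.69 0 0;3.62 -2.69 0 0;3.62 -2.69 0 0;3.62 -2.69 0 0;3.62 -2.69 0 0;3.62 -2.69 0 0;0 0 0 0' 4
python3 -m crank '0 0 0 0;0 0 0 0;0 0 0 0' >/dev/null
python3 at.py .4535 .249 |tail -1; python3 row.py
```

```text
time_s: 49.8
tcp_pos: [0.6431, -0.0035, 0.1657]
time_s: 50.6
tcp_pos: [0.4499, 0.2522, 0.1635]
ee_rot: [[-0.01, 1.0, -0.001], [1.0, 0.01, 0.001], [0.001, -0.001, -1.0]]
wrist_force: [-0.0, -0.3, -0.2]
grip_width: 0.0402
gripper_force: 0.0
[0.45371833 0.24814769 0.1631462 ] tool x 0.09 y -0.02
top mean [640.8 -77.3] mid [640.6 -77.1] size [53.7 51.6] 177
top mean [640.5  -1.8] mid [640.1  -1.9] size [52.8 47.9] 170
top mean [640.9  69.5] mid [641.1  69.6] size [53.3 51.5] 173
top mean [640.9 142.6] mid [641.  142.8] size [53.1 52. ] 177
scene mean [645.1 -74.2] mid [643.9 -74.9] size [53.8 53.9] 255
scene mean [644.5   1.3] mid [6.434e+02 3.000e-01] size [53.7 54.6] 259
scene mean [644.9  72.5] mid [643.8  71.4] size [55.  54.3] 271
scene mean [645.1 145.2] mid [643.8 145. ] size [54.  54.1] 279
```

```bash
python3 -m crank '0.09 0 0 0;0 0 0 -0.128;0 0 0 -0.128;0 0 0 -0.128;0 0 0 -0.128;0 0 0 -0.125;0 0 0 0;0 0 0 0' | grep -E 'tcp|ee'
python3 -m crank '0 0 3 0;0 0 3 0;0 0 3 0;0 0 2 0;0 0 1.2 0;0 0 0 0;0 0 0 0'
python3 -m crank '0 0 0 0;0 0 0 0;0 0 0 0;0 0 0 0;0 0 0 0' 0.5 40
python3 -c "
from h import *
s=sensors.sense();print(s['moment'],s['joint_positions'])"
```

```text
tcp_pos: [0.453, 0.2499, 0.1632]
ee_rot: [[-0.596, 0.803, 0.0], [0.803, 0.596, 0.0], [0.0, 0.0, -1.0]]
time_s: 52.7
tcp_pos: [0.4535, 0.25, 0.0419]
ee_rot: [[-0.598, 0.801, 0.001], [0.801, 0.598, 0.0], [-0.0, 0.001, -1.0]]
wrist_force: [0.3, -0.9, -0.1]
grip_width: 0.04
gripper_force: 0.0
time_s: 53.2
tcp_pos: [0.4534, 0.2501, 0.0417]
ee_rot: [[-0.599, 0.801, 0.001], [0.801, 0.599, 0.001], [-0.0, 0.001, -1.0]]
wrist_force: [0.1, 1.6, 3.8]
grip_width: 0.014
gripper_force: 40.0
[ 0.20880295 -0.22704981 -0.05060456] [ 2.75064987e-01  5.60573872e-01  1.65528005e+00  2.59583328e-04
  9.24419851e-01 -3.66923873e-01]
```

```bash
python3 -m crank '0 0 0 0.1;0 0 0 0.12;0 0 0 0.12;0 0 0 0.12;0 0 0 0.12;0 0 0 0.12;0 0 0 0.12;0 0 0 0.12' | grep -E 'tcp|wrist|width'
python3 -m crank '0 0 0 0.12;0 0 0 0.12;0 0 0 0.12;0 0 0 0.12;0 0 0 0.12;0 0 0 0.12;0 0 0 0.12;0 0 0 0.12' | grep -E 'tcp|wrist|width'
python3 -m crank '0 0 0 0.12;0 0 0 0.12;0 0 0 0.12;0 0 0 0.12;0 0 0 0.12;0 0 0 0.12;0 0 0 0.12;0 0 0 0'
python3 -c "
from h import *
s=sensors.sense();print(s['moment'],s['joint_positions'])"
```

```text
tcp_pos: [0.4528, 0.25, 0.0417]
wrist_force: [-2.5, 1.2, 6.0]
grip_width: 0.0137
tcp_pos: [0.4524, 0.2504, 0.0417]
wrist_force: [-4.3, 3.5, 6.0]
grip_width: 0.0138
time_s: 55.6
tcp_pos: [0.4525, 0.2508, 0.0417]
ee_rot: [[0.862, -0.506, -0.0], [-0.506, -0.862, 0.002], [-0.001, -0.001, -1.0]]
wrist_force: [-3.8, 6.7, 5.7]
grip_width: 0.0137
gripper_force: 40.0
[ 1.10976011  0.50733503 -0.06604242] [2.76181764e-01 5.60358241e-01 1.65592459e+00 2.26532909e-03
 9.25301023e-01 2.37628614e+00]
```

```bash
python3 -m crank '0 0 0 0.12;0 0 0 0.12;0 0 0 0.1;0 0 0 0;0 0 0 0' | grep -E 'tcp|wrist|width'
python3 -m crank '0 0 0 0;0 0 0 0;0 0 0 0;0 0 -2 0;0 0 -2.5 0;0 0 0 -0.14;0 0 0 -0.143;0 0 0 -0.143' 4 | grep -E 'tcp|wrist|width'
python3 -m crank '0 0 0 -0.143;0 0 0 -0.143;0 0 0 -0.143;0 0 0 -0.143;0 0 0 -0.143;0 0 0 -0.143;0 0 0 -0.143;0 0 0 -0.143' | grep -E 'ee'
python3 -m crank '0 0 0 -0.143;0 0 0 -0.143;0 0 0 -0.143;0 0 0 -0.143;0 0 0 -0.143;0 0 0 -0.143;0 0 0 -0.143;0 0 0 -0.143' | grep -E 'ee'
python3 -m crank '0 0 0 -0.143;0 0 0 -0.143;0 0 0 -0.142;0 0 0 0;0 0 0 0'
python3 - <<'E'
from meas import *
s=sensors.sense();print(s['joint_positions'])
for cam in("top","scene"):
    p,d=optics.capture(cam); C=cloud(cam,d); C[d==0]=9
    print(cam,"knob",rect(top(C,(.453,.25),.032,.06,.075)))
E
```

```text
tcp_pos: [0.4526, 0.251, 0.0417]
wrist_force: [-3.6, 8.0, 6.0]
grip_width: 0.0131
tcp_pos: [0.453, 0.2497, 0.0863]
wrist_force: [0.3, 0.8, 0.3]
grip_width: 0.04
ee_rot: [[0.759, 0.651, -0.0], [0.651, -0.759, -0.0], [-0.001, -0.0, -1.0]]
ee_rot: [[-0.278, 0.961, -0.0], [0.961, 0.278, -0.0], [-0.0, -0.0, -1.0]]
time_s: 59.0
tcp_pos: [0.453, 0.2497, 0.0862]
ee_rot: [[-0.644, 0.765, -0.0], [0.765, 0.644, -0.0], [-0.0, -0.0, -1.0]]
wrist_force: [0.5, -0.2, 0.0]
grip_width: 0.0401
gripper_force: 0.0
[ 2.74754951e-01  4.92766283e-01  1.61131727e+00 -1.05608555e-04
  1.03769371e+00 -4.25233922e-01]
top knob (array([0., 0.]), array([0., 0.]), 0.0, 0, 'z nan')
scene knob (array([463.9, 243.3]), array([15.2, 26. ]), 34.7, 41, 'z 0.0656')
  return _methods._mean(a, axis=axis, dtype=dtype,
  ret = ret.dtype.type(ret / rcount)
```

```bash
python3 -m crank '0 0 2 0;0 0 1.5 0;0 0 1 0;0 0 0 0' | grep -E 'tcp|wrist'
python3 -m crank '0 0 0 0;0 0 0 0;0 0 0 0;0 0 0 0;0 0 0 0' 0.5 40 | grep -E 'tcp|wrist|width'
python3 -m crank '0 0 0 0.1;0 0 0 0.12;0 0 0 0.12;0 0 0 0.12;0 0 0 0.12;0 0 0 0.12;0 0 0 0.12;0 0 0 0.12' | grep -E 'ee|wrist|width'
python3 -m crank '0 0 0 0.05;0 0 0 0;0 0 0 0' | grep -E 'ee|wrist|width'
python3 -c "
from h import *
s=sensors.sense();print(s['moment'],s['joint_positions'],s['effort'])"
```

```text
tcp_pos: [0.4525, 0.2497, 0.0403]
wrist_force: [-0.0, 0.1, 0.7]
tcp_pos: [0.4535, 0.2501, 0.0418]
wrist_force: [-0.1, 1.1, 3.4]
grip_width: 0.0137
ee_rot: [[0.234, 0.972, 0.001], [0.972, -0.234, -0.002], [-0.001, 0.002, -1.0]]
wrist_force: [1.5, -7.5, 5.4]
grip_width: 0.019
ee_rot: [[0.278, 0.961, 0.001], [0.961, -0.278, -0.002], [-0.001, 0.002, -1.0]]
wrist_force: [-0.4, -1.7, 6.3]
grip_width: 0.0202
[-0.25067162  0.06746878  1.79171777] [ 0.27531886  0.56012468  1.65559923 -0.00228785  0.92508206  0.55808326] [ -1.29537329 -42.20031381 -13.80238563   1.35857575  -0.25079509
   1.83134783]
```

```bash
python3 -m crank '0 0 0 0.04;0 0 0 0.04;0 0 0 0;0 0 0 0' | grep -E 'ee|wrist|width'
python3 -c "
from h import *
s=sensors.sense();print(s['moment'],s['joint_positions'][5],s['effort'][5])"
python3 -m crank '0 0 0 0.04;0 0 0 0.04;0 0 0 0;0 0 0 0' | grep -E 'ee|wrist|width'
python3 -c "
from h import *
s=sensors.sense();print(s['moment'],s['joint_positions'][5],s['effort'][5])"
```

```text
ee_rot: [[0.352, 0.936, 0.001], [0.936, -0.352, -0.001], [-0.001, 0.002, -1.0]]
wrist_force: [-0.5, 1.3, 5.9]
grip_width: 0.0215
[0.32911555 0.14394726 2.29607878] 0.63719565995908 2.3451876640319824
ee_rot: [[0.425, 0.905, 0.002], [0.905, -0.425, -0.002], [-0.002, 0.002, -1.0]]
wrist_force: [-1.1, -1.9, 6.7]
grip_width: 0.0225
[-0.32307967  0.04298602  2.91657295] 0.7162484598620021 2.9308196157217026
```

```bash
python3 -m crank '0 0 0 0;0 0 0 0;0 0 0 0;0 0 -2 0;0 0 -3 0;0 0 -4 0;0 0 -4 0' 5 | grep -E 'tcp|wrist|width'
python3 -m crank '-4 -3 0 0;-4 -3 0 0;-4 -3 0 0;0 0 0 0;0 0 0 0' | grep -E 'tcp|ee'
python3 - <<'E'
from meas import *
for cam in("top","scene"):
    p,d=save(cam,"e_"+cam); C=cloud(cam,d); C[d==0]=9
    print(cam,"knob",rect(top(C,(.453,.25),.032,.06,.075)))
E
python3 row.py
```

```text
tcp_pos: [0.4526, 0.2497, 0.1724]
wrist_force: [0.2, -0.1, 0.4]
grip_width: 0.0498
tcp_pos: [0.3198, 0.1803, 0.1716]
ee_rot: [[0.432, 0.902, 0.001], [0.902, -0.432, 0.0], [0.001, 0.001, -1.0]]
top knob (array([451.8, 249.3]), array([14.1, 51.7]), 9.54, 58, 'z 0.0679')
scene knob (array([454.4, 251.3]), array([16.1, 50.1]), 12.81, 80, 'z 0.0677')
top mean [640.8 -77.3] mid [640.9 -77. ] size [53.6 51.6] 177
top mean [640.5  -1.9] mid [640.2  -1.9] size [51.9 48. ] 170
top mean [640.5  69.4] mid [641.3  69.6] size [51.9 51.9] 176
top mean [640.5 142.6] mid [641.1 142.8] size [53.3 51.8] 178
scene mean [644.7 -74.5] mid [644.1 -76.5] size [56.  56.2] 253
scene mean [644.5   1.2] mid [644.1   0.7] size [56.  52.9] 258
scene mean [645.   72.3] mid [642.5  71.5] size [55.3 54.9] 271
scene mean [645.1 145.4] mid [643.3 145.2] size [54.6 54.3] 283
```

View pics/e_scene.png

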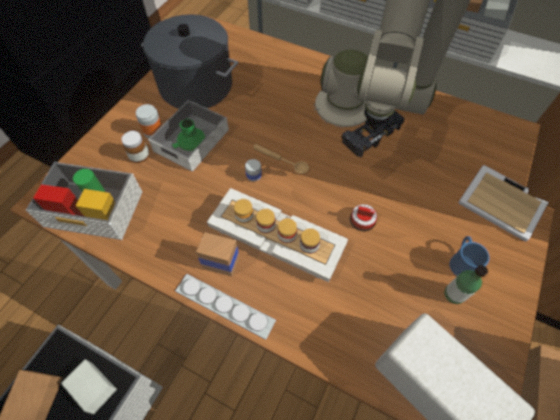

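All four jars stand in a row, at (242,210) to (311,240) in the scene, and the funnel is in the basket at (188,135). The knob stopped at about 11.5° against 2–3 N·m. I'll regrip it squarely and check that this really is the stop.

```bash
python3 -m crank '4 3 0 0;4 3 0 0;4 3 0 0;0 0 0 -0.13;0 0 0 -0.13;0 0 0 -0.13;0 0 0 -0.13;0 0 0 -0.128' 4 | grep -E 'tcp|wrist|width'
python3 -m crank '0 0 4 0;0 0 4 0;0 0 3 0;0 0 1.5 0;0 0 0.5 0;0 0 0 0;0 0 0 0' | grep -E 'tcp|ee'
python3 -m crank '0 0 0 0;0 0 0 0;0 0 0 0;0 0 0 0;0 0 0 0' 0.5 30 | grep -E 'ee|width'
python3 -c "
from h import *
s=sensors.sense();print(s['moment'],s['joint_positions'][5],s['effort'][5])"
python3 -m crank '0 0 0 0.04;0 0 0 0.04;0 0 0 0.04;0 0 0 0;0 0 0 0' | grep -E 'ee|width'
python3 -c "
from h import *
s=sensors.sense();print(s['moment'],s['joint_positions'][5],s['effort'][5])"
```

```text
tcp_pos: [0.4536, 0.2503, 0.1706]
wrist_force: [-0.0, -0.9, 0.4]
grip_width: 0.0401
tcp_pos: [0.4537, 0.2502, 0.0419]
ee_rot: [[-0.201, 0.98, 0.001], [0.98, 0.201, 0.0], [0.0, 0.001, -1.0]]
ee_rot: [[-0.201, 0.98, 0.001], [0.98, 0.201, 0.0], [0.0, 0.001, -1.0]]
grip_width: 0.0137
[-0.07430516 -0.0325041  -0.00211739] 0.07288981844290743 0.02672503294888884
ee_rot: [[-0.084, 0.996, 0.001], [0.996, 0.084, -0.0], [-0.0, 0.001, -1.0]]
grip_width: 0.0143
[-0.04678906  0.07703758  0.67778441] 0.19112643105852353 0.7297351956367493
```

That was the stop: the moment climbs to 0.7 N·m with no travel. I'll release, retreat and do a final check.

```bash
python3 -m crank '0 0 0 0;0 0 0 0;0 0 0 0;0 0 -2 0;0 0 -3 0;0 0 -4 0;0 0 -4 0' 5 | grep -E 'tcp|wrist|width'
python3 -m crank '0 -4 0 0;0 -4 0 0;0 -3 0 0;0 0 0 0;0 0 0 0' | grep -E 'tcp'
python3 row.py; python3 - <<'E'
from meas import *
for cam in("top","scene"):
    p,d=optics.capture(cam); C=cloud(cam,d); C[d==0]=9
    print(cam,"knob",rect(top(C,(.453,.25),.032,.06,.075)),"mustard",rect(top(C,(.456,-.148),.04,.055,.07)),"funnel",rect(top(C,(.428,-.43),.05,.085,.1)))
E
```

```text
tcp_pos: [0.4526, 0.2497, 0.1724]
wrist_force: [0.1, 0.4, -0.0]
grip_width: 0.0499
tcp_pos: [0.3436, 0.241, 0.1715]
top mean [640.9 -77.3] mid [641.5 -77.1] size [53.4 51.6] 177
top mean [640.1  -1.8] mid [640.1  -1.9] size [52.5 48. ] 172
top mean [640.7  69.4] mid [641.6  69.6] size [53.1 51.9] 175
top mean [640.7 142.5] mid [641.4 142.6] size [53.5 52.5] 179
scene mean [644.8 -74.3] mid [643.9 -75.6] size [55.5 53.7] 254
scene mean [644.5   1.4] mid [642.2   0.7] size [54.8 53.8] 262
scene mean [645.   72.3] mid [644.1  71.8] size [54.2 54.2] 270
scene mean [645.1 145.4] mid [643.2 145.2] size [55.4 53.8] 283
top knob (array([453.8, 237.3]), array([13. , 27.6]), 13.42, 27, 'z 0.0667') mustard (array([ 456.5, -148.8]), array([45.1, 45.6]), 1.18, 132, 'z 0.0595') funnel (array([ 425.7, -427.5]), array([48.2, 43.8]), 89.49, 152, 'z 0.0909')
scene knob (array([453.4, 251.6]), array([17.4, 51.3]), 9.95, 83, 'z 0.0669') mustard (array([ 458.5, -147.3]), array([48. , 47.2]), 29.67, 139, 'z 0.0593') funnel (array([ 427.9, -425.7]), array([49.6, 48.2]), 66.36, 131, 'z 0.0904')
```

```bash
python3 -c "
from h import *
print(job.close_job())"
```

```text
the job is handed in; nothing more can be done
None
```

The job is handed in: the funnel is in the basket, the plank is flush in the recess, all four jam jars present stand in one row on it with gaps of about 13–17 mm, and the timer is wound to its stop and released. One jar got knocked aside during the run, and I put it back before winding the timer.

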